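# Hang the charged light-up headbands on the display rail

### The arm

A 6-joint arm with a two-finger parallel gripper is mounted at the origin on the work surface. World frame = base frame: x ahead of the robot, y to its left, z up, the work surface at z = 0. Lengths are in m, angles in rad, forces in N, time in s.
With the tool pointing down it reaches from about 0.3 to 0.825 m from the base axis. Payload 5.4 kg.
Tool frame: the origin (TCP) lies at the very end of the fingers, on their centre line; the grasp point (between the pads) lies 19 mm behind it; z points along the fingers, y is the line along which they close (so a half turn about z gives the same grasp; the last joint's range is limited). The gripper opens to 92 mm and grips with 3 to 60 N. Pads are 20 mm wide; open, the fingers measure 128 mm over their backs; the gripper's body (75 mm by 189 mm) begins 69 mm behind the grasp point.
Start: joints at [0.941, 0.158, 1.597, -0, 1.386, -0.21], TCP at [0.234, 0.525, 0.215] pointing down, gripper open.
Joint ranges: [-2.91, 2.91], [-0.94, 2.29], [0.18, 2.7], [-1.29, 4.43], [0.17, 2.64], [-3, 3]. Speed limits (rad/s): [2.57, 2.57, 3.14, 3.14, 3.14, 3.14].

### API

Orientations are given as a rotation vector (axis times angle).
In Python, from workcell import bot gives the robot as it stands. Calls block until the motion is done:
- bot.goto(position, orientation): joint-space move of the TCP to a pose.
- bot.line_to(position, rot=None, max_speed=0.15): straight line of the TCP; rot=None keeps the orientation; max_speed is the mean speed in m/s.
- bot.set_joints(angles): joint-space move.
- bot.set_gripper(opening, newtons=None): opening from 0.0 (shut) to 1.0 (fully open); newtons is the grip in N (None keeps the last); returns when the fingers have stopped.
- bot.hold(seconds).
- bot.inverse_kinematics(position, orientation): joint angles nearest the present ones, or None.
- bot.read_camera(name): name is "side" or "top" or "wrist"; returns a dict with "pixels" (400x640x3 uint8, blue, green, red), "fx", "fy", "cx", "cy" (pixels), "k1" (the pictures are not rectified: a ray, as slopes to the right and down, at radius r is drawn at 1 + k1 r^2 times it, then the intrinsics apply), "R" (3x3) and "t" (3): a world point X has camera coordinates R X + t. Camera axes: x right, y down, z forward; pixel columns grow to the right and rows downward; lengths in m; the calibration is good to about 2 mm. A picture is of the moment at which its call begins. There is no depth.
A pose or a line that the arm cannot do raises bot.MotionError and nothing moves.
- bot.job_done(): hands the job in; it is judged then, once.
Readings, each from a call of its own:
- bot.current_clock(): time.
- bot.current_joints(): joint angles.
- bot.current_joint_vel(): joint speeds.
- bot.current_effort(): joint torques, N m.
- bot.current_ee_pos(): TCP position.
- bot.current_tool_rot(): TCP orientation.
- bot.current_contact_force(): force on the tool from outside, world axes, zero at the start.
- bot.current_ft_torque(): the same for the moment, N m.
- bot.current_opening(): opening from 0.0 (shut) to 1.0 (fully open).
- bot.current_grip_force(): force on a finger pad.
Only numpy, scipy, OpenCV 4.12 (cv2) and the standard library are available. Lean on these libraries where they do the work, as an engineer would, in place of code of your own. Each camera call takes 0.05 s, during which the arm holds its last target. There are 200 camera calls.

### The job

The two light-up headbands are charged: pull the one with two round ball ears and the one with the bow up out of their charging docks and hang both over the bar of the display rail, crown resting on the bar and one leg down each side. The eared one goes to the left of the plain headband already hanging there (left as the robot sees it) and the bow one to its right, each squarely across the bar, clear of the plain one and hanging still. Leave the plain headband and everything else on the counter where they are.

Things in the scene. Friction and masses are not known exactly. Their poses are not given: they have to be found in the camera images.
- eared_band: rigid black U-shaped headband, strip 6 mm thick, 16 mm wide (y); arch 132 mm wide outside (x), 120 inside; feet 110 mm below the crown's underside. Origin: middle of the crown's underside; z up from feet to crown, y normal to the arch's plane. With two round ears: hard balls 40 mm across, centred 55 mm either side (x) of the crown's middle, up to 21 mm above the origin.
- eared_grip (a point): centre of the plain block on the crown of this headband, the place to grip: 22 mm along the arch (x), 18 mm across (y), its faces from 6 to 24 mm above the crown's underside; this point is 15 mm above the crown's underside
- bow_band: rigid black U-shaped headband, strip 6 mm thick, 16 mm wide (y); arch 132 mm wide outside (x), 120 inside; feet 110 mm below the crown's underside. Origin: middle of the crown's underside; z up from feet to crown, y normal to the arch's plane. With a bow: wings 10 mm thick in the arch's plane on both sides of the crown's block, to 47 mm out and 33 mm above the origin.
- bow_grip (a point): centre of the plain block on the crown of this headband, the place to grip: 22 mm along the arch (x), 18 mm across (y), its faces from 6 to 24 mm above the crown's underside; this point is 15 mm above the crown's underside
- plain_band: rigid black U-shaped headband, strip 6 mm thick, 16 mm wide (y); arch 132 mm wide outside (x), 120 inside; feet 110 mm below the crown's underside. Origin: middle of the crown's underside; z up from feet to crown, y normal to the arch's plane. No ornament, only the block on its crown (24 mm high); it already hangs on the rail.
- rail: display rail, fixed to the counter: round steel bar of 16 mm diameter, its top 135 mm above the counter, on two posts 346 mm apart, on a wooden foot 60 x 370 x 12 mm. Origin: centre of the foot's underside. y runs along the bar (positive to the robot's left), z up.
- dock_1: white charging dock, fixed: 190 (x) by 60 (y) by 45 mm high. A headband's feet stand in its two slots, 12 mm above the counter (crown's underside at 122 mm). Sprung steel catches hold a bead on each foot and yield to a straight upward pull of about 5 to 15 N; feet are clear after 35 mm. Origin: centre of its underside
- dock_2: white charging dock, fixed: 190 (x) by 60 (y) by 45 mm high. A headband's feet stand in its two slots, 12 mm above the counter (crown's underside at 122 mm). Sprung steel catches hold a bead on each foot and yield to a straight upward pull of about 5 to 15 N; feet are clear after 35 mm. Origin: centre of its underside
- bottle: amber bottle, 64 mm across, 200 mm tall; loose, origin at the centre of its underside
- figurine: small turned wooden figure, 40 mm across, 72 mm tall; loose, origin at the centre of its underside
- gift_box: cardboard box, 40 x 40 x 45 mm; loose, origin at the centre of its underside
- mug: white mug, 80 mm across, 95 mm tall, handle to its +y; loose, origin at the centre of its underside
- tin: tin, 72 mm across, 100 mm tall; loose, origin at the centre of its underside
- jar: glass jar, 64 mm across, 85 mm tall; loose, origin at the centre of its underside
- dish: terracotta dish, 110 mm across, 35 mm tall; loose, origin at the centre of its underside
Not all that is in view belongs to the job. Leave any blue or purple look-alike of the eared_band alone.

How it is judged:
On the way:
1. one of the two headbands hangs over the bar on its side of the plain one (((x of eared_band in the frame of rail between -0.02 and 0.02 m and z of eared_band in the frame of rail between 0.128 and 0.145 m and y of eared_band in the frame of rail between -0.16 and 0.16 m and angle between eared_band's own z axis and vertical below 0.3 rad and angle between the y axis of eared_band and the y axis of rail, either way round below 0.4 rad and linear speed of eared_band below 0.03 m/s and angular speed of eared_band below 0.3 rad/s and y of eared_band in the frame of plain_band above 0.025 m) or (x of bow_band in the frame of rail between -0.02 and 0.02 m and z of bow_band in the frame of rail between 0.128 and 0.145 m and y of bow_band in the frame of rail between -0.16 and 0.16 m and angle between bow_band's own z axis and vertical below 0.3 rad and angle between the y axis of bow_band and the y axis of rail, either way round below 0.4 rad and linear speed of bow_band below 0.03 m/s and angular speed of bow_band below 0.3 rad/s and y of bow_band in the frame of plain_band below -0.025 m))), for 0.2 s.
At the end, for the whole second after the job is handed in: All three bands hang still, crown on the bar (20 mm across, -7/+10 mm in height), upright to 0.3 rad, square to 0.4 rad, between the posts; eared over 25 mm left of plain, bow over 25 mm right of it; plain within 30 mm of its start (x of eared_band in the frame of rail between -0.02 and 0.02 m and z of eared_band in the frame of rail between 0.128 and 0.145 m and y of eared_band in the frame of rail between -0.16 and 0.16 m and angle between each of eared_band, bow_band, plain_band's own z axis and vertical below 0.3 rad and angle between the y axis of each of eared_band, bow_band, plain_band and the y axis of rail, either way round below 0.4 rad and linear speed of each of eared_band, bow_band, plain_band below 0.03 m/s and angular speed of each of eared_band, bow_band, plain_band below 0.3 rad/s and y of eared_band in the frame of plain_band above 0.025 m and x of bow_band in the frame of rail between -0.02 and 0.02 m and z of bow_band in the frame of rail between 0.128 and 0.145 m and y of bow_band in the frame of rail between -0.16 and 0.16 m and y of bow_band in the frame of plain_band below -0.025 m and x of plain_band in the frame of rail between -0.02 and 0.02 m and z of plain_band in the frame of rail between 0.128 and 0.145 m and y of plain_band in the frame of rail between -0.16 and 0.16 m and distance of plain_band from where it was at the start of the episode below 0.03 m); the robot touches nothing.
It fails at once if a bystander on the counter is shifted more than 30 mm or knocked over (distance of any of bottle, figurine, gift_box, mug, tin, jar, dish from where it was at the start of the episode above 0.03 m or angle between any of bottle, figurine, gift_box, mug, tin, jar, dish's own z axis and vertical above 0.5 rad).
It fails at once if the plain headband is shifted more than 40 mm or knocked off the bar (distance of plain_band from where it was at the start of the episode above 0.04 m).
It also fails if it takes over 72 s, if anything falls off the work surface, if the arm or the gripper's body presses on something with over 40 N, if the wrist force passes 120 N, or if a joint passes its speed limit or range.

## Working session

There is one attempt and no reset: what is moved stays moved. The work goes in short steps, each a Python script; the robot and the scene stay as the last script left them, time stands still between calls to the robot, and variables do not carry over. Pictures are saved under pics/ and viewed, at most 10 in all, crops included, and the job is handed in when it is done.

```bash
mkdir -p pics; cat > h.py <<'E'
import numpy as np, cv2
from workcell import bot
def grab(n):
    c=bot.read_camera(n); c['pixels']=np.asarray(c['pixels']); return c
def KD(c): return np.array([[c['fx'],0,c['cx']],[0,c['fy'],c['cy']],[0,0,1.]]),np.array([c['k1'],0,0,0,0.])
def px2ray(c,uv):
    K,D=KD(c); p=cv2.undistortPoints(np.array(uv,float).reshape(-1,1,2),K,D).reshape(-1,2)
    R=np.array(c['R']); d=np.c_[p,np.ones(len(p))]@R; return -R.T@np.array(c['t']),d
def onz(c,uv,z):
    o,d=px2ray(c,uv); return o+d*((z-o[2])/d[:,2])[:,None]
def proj(c,X):
    K,D=KD(c); r=cv2.Rodrigues(np.array(c['R'],float))[0]
    return cv2.projectPoints(np.array(X,float).reshape(-1,1,3),r,np.array(c['t'],float),K,D)[0].reshape(-1,2)
E
python3 - <<'E'
from h import *
import pickle
for n in('top','side'):
    c=grab(n); cv2.imwrite(f'pics/{n}0.png',c['pixels']); pickle.dump(c,open(n+'.pkl','wb'))
    print(n,c['fx'],c['k1'],-np.array(c['R']).T@c['t'],np.array(c['R'])[2])
E
```

```text
top 469.76845401306383 0.031879667693366004 [0.27233985 0.01032081 1.31801471] [ 0.18569343 -0.00408218 -0.98259925]
side 465.75513864999124 -0.07845809173923707 [0.36408276 0.93862548 1.17549739] [ 0.09862777 -0.6597028  -0.7450267 ]
```

View pics/top0.png

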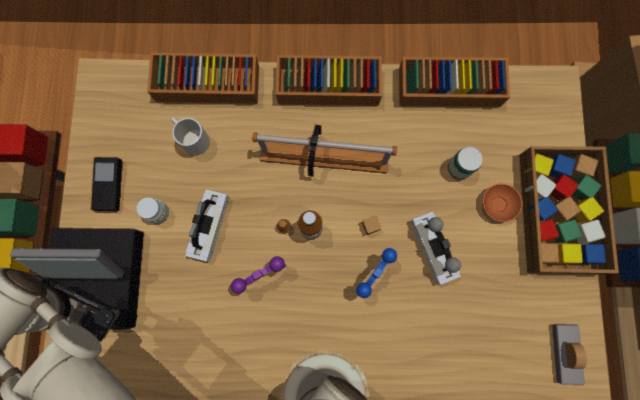

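View pics/side0.png

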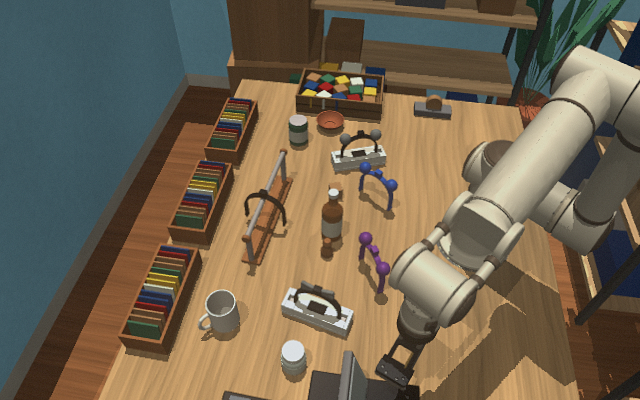

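Top view: the candidates for the eared band are the grey balls in the dock at (437,248), blue at (376,273) and purple at (258,275). The one in the dock fits, because it is black and charging while the others are look-alikes. The bow band is in the left dock at (207,226), and the plain one hangs on the rail at (314,150). I'll confirm with an enlarged crop and take measurements.

```bash
python3 - <<'E'
from h import *
import pickle
c=pickle.load(open('top.pkl','rb')); s=pickle.load(open('side.pkl','rb'))
P=c['pixels']; S=s['pixels']
f=lambda I,x,y,w,h,k:cv2.resize(I[y:y+h,x:x+w],None,fx=k,fy=k,interpolation=cv2.INTER_CUBIC)
row1=np.hstack([f(P,170,180,80,90,3.3),f(P,400,200,80,90,3.3),f(S,270,265,80,90,3.3)])
row2=f(P,240,115,170,70,4.6)
w=max(row1.shape[1],row2.shape[1]); pad=lambda r:np.pad(r,((0,0),(0,w-r.shape[1]),(0,0)))
m=np.vstack([pad(row1[:290]),pad(row2[:300])]);print(m.shape); cv2.imwrite('pics/m.png',m[:600,:800])
hsv=cv2.cvtColor(P,cv2.COLOR_BGR2HSV)
for nm,(x,y,w,h) in dict(bow=(170,180,80,90),ear=(400,200,80,90)).items():
    q=hsv[y:y+h,x:x+w]; mk=((q[...,1]<40)&(q[...,2]>150)).astype(np.uint8)
    n,l,st,ce=cv2.connectedComponentsWithStats(mk)
    mk=np.isin(l,[i for i in range(1,n) if st[i,4]>40])
    pts=np.argwhere(mk)[:,::-1]+[x,y]
    W=onz(c,pts,0.045)[:,:2]; r=cv2.minAreaRect((W*1000).astype(np.float32)); print(nm,r)
# grey balls / orange rail tips
q=hsv; 
for nm,mk in dict(tip=(q[...,0]<14)&(q[...,1]>140)&(q[...,2]>100)).items():
    n,l,st,ce=cv2.connectedComponentsWithStats(mk.astype(np.uint8))
    for i in range(1,n):
        if 8<st[i,4] and 240<ce[i,0]<410 and 120<ce[i,1]<190: print(nm,st[i],ce[i])
E
```

```text
(590, 792, 3)
bow ((445.3410339355469, 329.3059997558594), (59.423583984375, 188.22869873046875), 76.5008544921875)
ear ((391.85003662109375, -298.0888671875), (189.23348999023438, 59.48480987548828), 21.40350341796875)
tip [323 148   8  10  27] [326.22222222 152.22222222]
tip [274 151  11   3  12] [279.08333333 152.58333333]
tip [296 152   7   4   9] [298.77777778 154.22222222]
tip [264 158   8   3  12] [268.33333333 158.91666667]
tip [337 158   8   3  11] [339.90909091 158.90909091]
tip [296 160   5   4  11] [297.45454545 161.36363636]
tip [314 162  13   4  32] [320.   163.75]
tip [328 164  18   4  37] [337.13513514 165.56756757]
tip [350 165  11   5  25] [354.88 167.04]
tip [368 167   8   4  15] [371.6        168.86666667]
```

View pics/m.png

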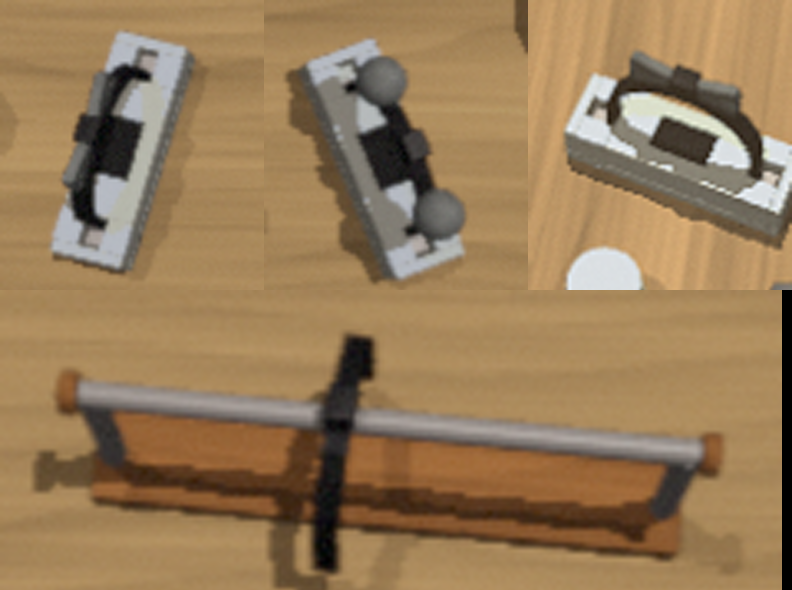

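The crop confirms both: grey balls on a black band in the right dock (balls at about px (435,224) and (453,265)), and the bow in the left dock. Dock rectangles measure 59×189 mm, matching the given size. Next I'll measure the bar and the plain band, and cross-check the bands.

```bash
python3 - <<'E'
from h import *
import pickle
c=pickle.load(open('top.pkl','rb')); s=pickle.load(open('side.pkl','rb'))
hsv=cv2.cvtColor(c['pixels'],cv2.COLOR_BGR2HSV); 
up=[];lo=[]
for u in list(range(262,304))+list(range(324,386)):
    v0=137+(u-254.8)*13.2/139.8
    col=[v for v in range(int(v0)-6,int(v0)+8) if hsv[v,u,1]<60 and hsv[v,u,2]>90]
    if len(col)>=4: up.append((u,np.mean(col)));lo.append(len(col))
W=onz(c,up,0.127)[:,:2]; print('barpx',np.median(lo))
vx,vy,x0,y0=cv2.fitLine(W.astype(np.float32),cv2.DIST_HUBER,0,.01,.01).ravel()
if vy<0:vx,vy=-vx,-vy
d=np.array([vx,vy]);p=np.array([x0,y0]);print('bar dir',d,'yaw',np.degrees(np.arctan2(-vx,vy)))
k=onz(c,[(254.8,137),(394.6,150.2)],.127)[:,:2]; print('knobs',k,np.linalg.norm(k[0]-k[1]))
t=(k-p)@d; cen=p+d*t.mean(); print('centre',cen,'knob off line',(k-p)@np.array([d[1],-d[0]]))
pl=onz(c,[(313.5,140)],.15)[0,:2]; print('plain y in rail',(pl-cen)@d,'x',(pl-cen)@np.array([d[1],-d[0]]))
b=onz(c,[(435.2,224.2),(452.7,264.8)],.123); print('balls',b,b.mean(0),np.linalg.norm(b[0]-b[1]),np.degrees(np.arctan2(*(b[0]-b[1])[[1,0]])))
print('side proj: bar ends',proj(s,[list(cen+d*.173)+[.127],list(cen-d*.173)+[.127]]),'bow block top',proj(s,[.4453,.3293,.146]),'ear block',proj(s,[.3918,-.2981,.146]))
print('top proj bow',proj(c,[.4453,.3293,.146]),'ear',proj(c,[.3918,-.2981,.146]))
np.savez('rail.npz',cen=cen,d=d)
E
```

```text
barpx 5.0
bar dir [0.08394812 0.99647015] yaw -4.8155403
knobs [[ 0.66806562  0.19290754]
 [ 0.63775389 -0.17642378]] 0.3705731063259917
centre [0.65337203 0.00820294] knob off line [-8.63879659e-04 -6.39432342e-05]
plain y in rail 0.028996112798142962 x -0.0009173418595251801
balls [[ 0.44324827 -0.27846428  0.123     ]
 [ 0.34064139 -0.31930177  0.123     ]] [ 0.39194483 -0.29888302  0.123     ] 0.11043492575255202 21.70252959179552
side proj: bar ends [[246.83331236 234.52713949]
 [281.63166633 153.4052033 ]] bow block top [[316.84953849 287.55752922]] ear block [[360.37563177 131.08803168]]
top proj bow [[195.62915334 218.56786544]] ear [[445.91518283 243.49471787]]
```

Measurements agree: ball spacing is 110.4 mm, the knobs are 370 mm apart and the dock centre matches the ball midpoint. Bow first: hover over it and check with the wrist camera.

```bash
cat >> h.py <<'E'
from scipy.spatial.transform import Rotation as Ro
def down(adeg):  # tool down, closing axis across a band whose x axis has heading adeg
    a=np.radians(adeg); y=np.array([-np.sin(a),np.cos(a),0]); z=np.array([0,0,-1.])
    R=np.c_[np.cross(y,z),y,z]; best=None; q=np.array(bot.current_joints())
    return [Ro.from_matrix(R).as_rotvec(),Ro.from_matrix(R@np.diag([-1,-1,1])).as_rotvec()]
BOW=(.4453,.3293,-13.5); EAR=(.3918,-.2985,21.5)
def tgt(yr):
    f=np.load('rail.npz'); return f['cen']+f['d']*yr
YAW=-4.8
E
python3 - <<'E'
from h import *
for nm,p,a in [('bow',[*BOW[:2],.25],BOW[2]),('ear',[*EAR[:2],.25],EAR[2]),('hb',[*tgt(-.06),.36],YAW),('he',[*tgt(.10),.36],YAW)]:
    for r in down(a):
        q=bot.inverse_kinematics(p,r); print(nm,None if q is None else np.round(q,2))
p=bot.current_ee_pos(); bot.line_to([p[0],p[1],.28],max_speed=.2)
bot.set_gripper(.6,newtons=60)
q0=np.array(bot.current_joints())
rs=[(abs(np.array(bot.inverse_kinematics([*BOW[:2],.27],r))-q0).max(),list(r)) for r in down(BOW[2]) if bot.inverse_kinematics([*BOW[:2],.27],r) is not None]
bot.goto([*BOW[:2],.27],min(rs)[1])
c=grab('wrist'); cv2.imwrite('pics/w1.png',c['pixels'])
print(bot.current_clock(),bot.current_ee_pos(),bot.current_tool_rot(),'proj block top',proj(c,[*BOW[:2],.146]),'TCP',proj(c,bot.current_ee_pos()))
E
```

```text
bow [ 0.42  0.08  1.61  0.    1.45 -0.92]
bow [0.42 0.08 1.61 0.   1.45 2.22]
ear [-0.9  -0.08  1.77 -0.    1.45 -2.84]
ear [-0.9  -0.08  1.77 -0.    1.45  0.3 ]
hb [-0.26  0.31  1.14  0.    1.69 -1.75]
hb [-0.26  0.31  1.14 -0.    1.69  1.39]
he [-0.02  0.37  1.06 -0.    1.71 -1.51]
he [-0.02  0.37  1.06 -0.    1.71  1.64]
2.425 [0.44463391 0.33025348 0.27008706] [-3.67259683e-01 -3.11988890e+00 -6.35195169e-04] proj block top [[320.09359518 197.08551662]] TCP [[321.2354343  249.87094636]]
```

View pics/w1.png

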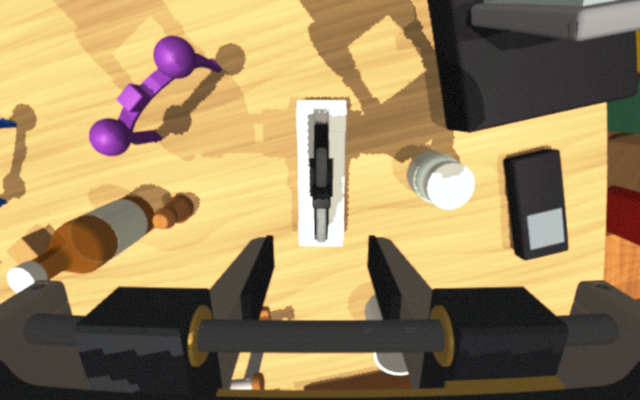

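```bash
python3 - <<'E'
from h import *
c=grab('wrist');I=c['pixels'].copy()
a=np.radians(BOW[2]);ux=np.array([np.cos(a),np.sin(a),0]);uy=np.array([-np.sin(a),np.cos(a),0]);o=np.array([*BOW[:2],.122])
big=cv2.resize(I[90:260,260:390],None,fx=3.5,fy=3.5,interpolation=cv2.INTER_CUBIC)
big=cv2.convertScaleAbs(big,alpha=1.6,beta=30)
def dr(X,col):
    for p in proj(c,X): cv2.circle(big,tuple(int(round(v)) for v in (p-[260,90]+.5)*3.5),3,col,-1)
dr([o+sx*ux*.011+sy*uy*.009+[0,0,.024] for sx in(-1,1) for sy in(-1,1)],(0,0,255))
dr([o+s*ux*.047+[0,0,.033] for s in(-1,1)],(0,255,0))
d0=np.array([*BOW[:2],.045]); dr([d0+sx*ux*.095+sy*uy*.03 for sx in(-1,1) for sy in(-1,1)],(255,0,0))
cv2.imwrite('pics/w1c.png',big)
E
```

```text
(no output)
```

View pics/w1c.png

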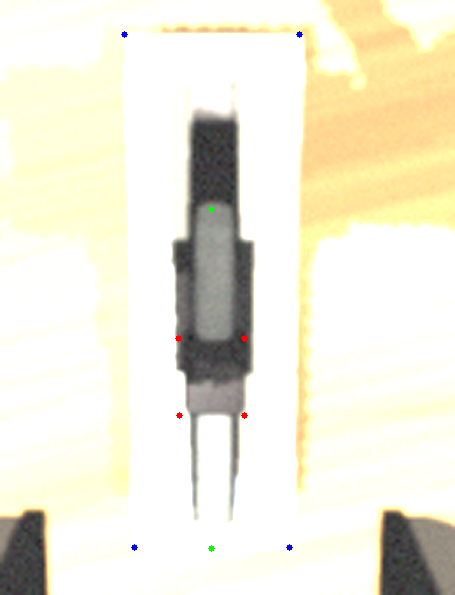

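The overlay fits: predicted block corners lie on the block, with under 1 mm lateral error and the dock edges matching. Now grip and pull.

```bash
python3 - <<'E'
from h import *
x,y=BOW[:2]
bot.line_to([x,y,.127],max_speed=.12)
bot.set_gripper(0.0,newtons=60); bot.hold(.2)
print('grip',bot.current_opening()*92,bot.current_grip_force(),bot.current_contact_force(),bot.current_ee_pos())
bot.line_to([x,y,.175],max_speed=.04)
print('up',bot.current_opening()*92,bot.current_grip_force(),bot.current_contact_force())
bot.line_to([x,y,.36],max_speed=.2)
c=grab('wrist'); cv2.imwrite('pics/w2.png',c['pixels'])
print(bot.current_opening()*92,bot.current_grip_force(),bot.current_contact_force(),bot.current_clock())
E
```

```text
grip 17.749786070571833 59.999887347221375 [-0.74194684 -0.76932659  0.66020026] [0.44530498 0.32931115 0.12702984]
up 17.109128130491964 59.999037981033325 [-0.83070054 -0.12597887 -0.04230662]
17.661057513637257 59.99908626079559 [-0.57004093 -0.32932381 -0.63166935] 7.1417
```

View pics/w2.png

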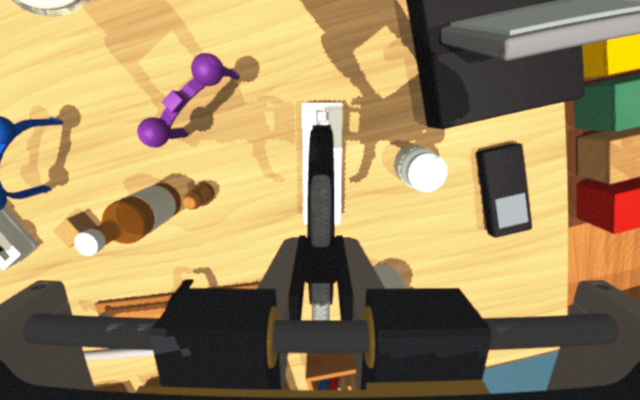

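The band is held at about (320,190), and the empty dock is visible below it. The opening varied slightly, so I'll check for slip or tilt with the side camera.

```bash
python3 - <<'E'
from h import *
c=grab('side');I=c['pixels'];p=bot.current_ee_pos();print(p)
a=np.radians(BOW[2]);ux=np.array([np.cos(a),np.sin(a),0]);o=np.array([p[0],p[1],p[2]-.005])
X=[o,o+ux*.066-[0,0,.11],o-ux*.066-[0,0,.11],o+ux*.047+[0,0,.033],o-ux*.047+[0,0,.033]]
P=proj(c,X); x0,y0=(P.min(0)-30).astype(int); x1,y1=(P.max(0)+30).astype(int)
k=min(780/(x1-x0),580/(y1-y0)); print(x0,y0,k,P)
b=cv2.convertScaleAbs(cv2.resize(I[y0:y1,x0:x1],None,fx=k,fy=k,interpolation=cv2.INTER_CUBIC),alpha=1.5,beta=20)
for q in P: cv2.circle(b,tuple(int(v) for v in (q-[x0,y0]+.5)*k),3,(0,0,255),-1)
cv2.imwrite('pics/s2.png',b)
E
```

```text
[0.44470878 0.32902766 0.35819298]
262 192 5.132743362831858 [[318.29830237 238.46849885]
 [292.27510524 257.31319607]
 [343.70043964 275.4060914 ]
 [298.45326144 222.57512108]
 [339.06152809 236.02439054]]
```

View pics/s2.png

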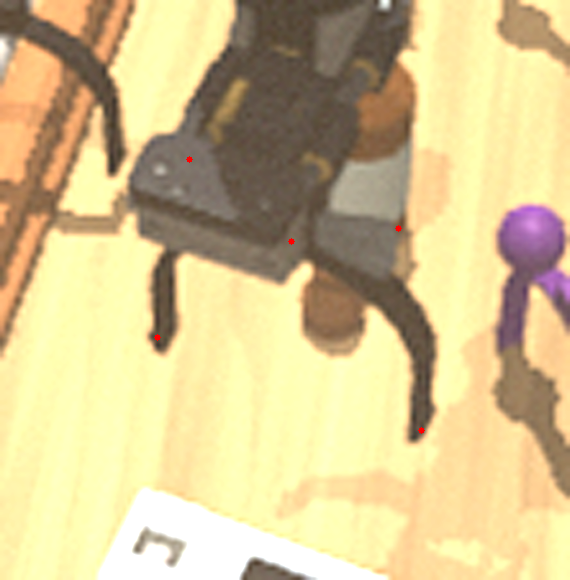

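The feet land where predicted (the 2 px offset is the near edge of the strip), so no slip and no tilt. Carry it to the bar.

```bash
cat >> h.py <<'E'
def hang(yr):
    x,y=tgt(yr); r0=Ro.from_rotvec(bot.current_tool_rot())
    r=min(down(YAW),key=lambda v:(Ro.from_rotvec(v)*r0.inv()).magnitude())
    bot.line_to([x,y,.36],rot=r,max_speed=.2)
    bot.line_to([x,y,.16],max_speed=.12); bot.hold(.2); f0=np.array(bot.current_contact_force())
    for z in np.arange(.147,.136,-.0015):
        bot.line_to([x,y,z],max_speed=.02); bot.hold(.1)
        f=np.array(bot.current_contact_force())-f0
        if f[2]>2: break
    print('z',z,f,bot.current_ee_pos())
    bot.set_gripper(.36); bot.hold(.3)
    bot.line_to([x,y,.20],max_speed=.06); bot.hold(.1)
    bot.line_to([x,y,.28],max_speed=.2)
    print('t',bot.current_clock())
E
python3 - <<'E'
from h import *
hang(-.06)
c=grab('top'); cv2.imwrite('pics/t3.png',c['pixels'])
# eared: go hover and look
bot.line_to([EAR[0],EAR[1],.30],rot=min(down(EAR[2]),key=lambda v:(Ro.from_rotvec(v)*Ro.from_rotvec(bot.current_tool_rot()).inv()).magnitude()),max_speed=.25)
bot.set_gripper(.6)
t=grab('top'); s=grab('side'); w=grab('wrist')
a=np.radians(EAR[2]);ux=np.array([np.cos(a),np.sin(a),0]);uy=np.array([-np.sin(a),np.cos(a),0]);o=np.array([*EAR[:2],.122])
I=w['pixels'].copy()
for X,col in [([o+sx*ux*.011+sy*uy*.009+[0,0,.024] for sx in(-1,1) for sy in(-1,1)],(0,0,255)),([o+s_*ux*.055+[0,0,.001] for s_ in(-1,1)],(0,255,0))]:
    for q in proj(w,X): cv2.circle(I,tuple(int(round(v)) for v in q),1,col,-1)
A=cv2.resize(I[80:280,220:420],(400,400),interpolation=cv2.INTER_CUBIC)
B=cv2.resize(t['pixels'][105:205,235:415],None,fx=2,fy=2,interpolation=cv2.INTER_CUBIC)
C=cv2.resize(s['pixels'][130:290,220:330],None,fx=2.5,fy=2.5,interpolation=cv2.INTER_CUBIC)
B=np.pad(B,((0,200),(0,0),(0,0)))
cv2.imwrite('pics/m2.png',np.hstack([A,C])); cv2.imwrite('pics/m3.png',B); print(bot.current_clock(),bot.current_ee_pos())
E
```

```text
z 0.13949999999999999 [-0.38556249 -0.69531901  3.28174694] [ 0.64866581 -0.05167607  0.13999027]
t 16.7
18.9833 [ 0.39181432 -0.29851864  0.3000361 ]
```

View pics/m2.png

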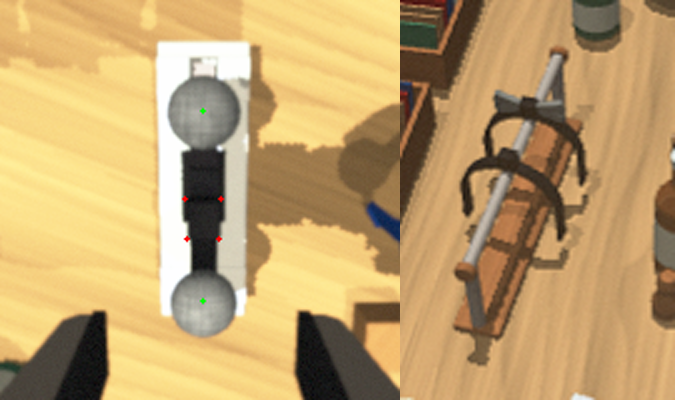

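The bow band hangs square on the bar, right of the plain one. For the eared band, the ball centres and block corners project onto the object. Grip, pull and hang it.

```bash
python3 - <<'E'
from h import *
x,y=EAR[:2]
bot.line_to([x,y,.127],max_speed=.12)
bot.set_gripper(0.0,newtons=60); bot.hold(.2)
print('grip',bot.current_opening()*92,bot.current_grip_force())
bot.line_to([x,y,.175],max_speed=.04)
bot.line_to([x,y,.36],max_speed=.2)
print(bot.current_opening()*92,bot.current_grip_force(),bot.current_clock())
hang(.10)
p=bot.current_ee_pos(); bot.goto([.45,.2,.35],bot.current_tool_rot()); bot.hold(.3)
t=grab('top');s=grab('side')
B=cv2.resize(t['pixels'][105:205,235:415],(540,300),interpolation=cv2.INTER_CUBIC)
C=cv2.resize(s['pixels'][130:290,220:330],(206,300),interpolation=cv2.INTER_CUBIC)
cv2.imwrite('pics/m4.png',np.hstack([B,C])); print(bot.current_clock())
E
```

```text
grip 17.009095470029145 59.9999213218689
17.43097101621595 59.99959588050842 23.85
z 0.13799999999999998 [-3.74399983 -0.29079184  7.77144796] [0.66218866 0.10786857 0.13983323]
t 34.0167
35.375
```

View pics/m4.png

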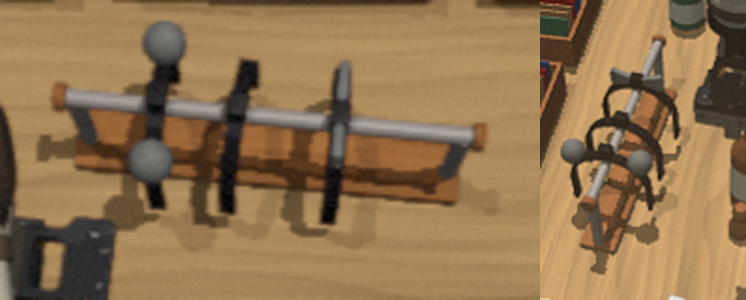

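Eared, plain and bow bands all hang on the bar, left to right. Quick check of stillness and eared-band tilt by triangulating its balls, then hand in.

```bash
python3 - <<'E'
from h import *
t=grab('top');s=grab('side')
f=np.load('rail.npz');cen,d=f['cen'],f['d'];n=np.array([d[1],-d[0]])
T=[(289.7,119.3),(285.0,158.3)];S=[(220+(572-540)/1.875,130+151/1.875),(220+(640-540)/1.875,130+160/1.875)]
for a,b in zip(T,S):
    o1,d1=px2ray(t,[a]);o2,d2=px2ray(s,[b])
    k=np.linalg.lstsq(np.c_[d1[0],-d2[0]],o2-o1,rcond=None)[0]
    A=o1+k[0]*d1[0];B=o2+k[1]*d2[0];X=(A+B)/2
    print('ball z',X[2],'rail x',(X[:2]-cen)@n,'y',(X[:2]-cen)@d,'gap',np.linalg.norm(A-B))
bot.hold(.7); t2=grab('top')
print('diff',cv2.absdiff(t['pixels'],t2['pixels'])[105:205,235:415].max())
E
```

```text
ball z 0.1303888807028527 rail x 0.05602185980557888 y 0.09871206050679279 gap 0.00014417813422234663
ball z 0.14068394100320247 rail x -0.055219582091347585 y 0.09788174508773 gap 0.0013360151231252798
diff 38
```

```bash
python3 - <<'E'
from h import *
g=lambda:cv2.GaussianBlur(grab('top')['pixels'],(5,5),0)[105:205,235:415]
bot.hold(2)
for i in range(3):
    a=g();bot.hold(.35);b=g();print(cv2.absdiff(a,b)[:, :75].max(),cv2.absdiff(a,b)[:,75:].max())
print(bot.current_clock())
if cv2.absdiff(a,b).max()<16: bot.job_done();print('done')
E
```

```text
5 5
5 5
4 5
39.575
the job is handed in; nothing more can be done
done
```

I handed the job in at about 39.6 s: the eared band hangs left of the plain one and the bow band right of it, both on the bar and still in the last frames. I saw no sign of anything else being moved, but I only rechecked the rail area before handing in.

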